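Clamp the fallen doming punch in the bench chuck

TASK

The steel doming punch has toppled over on the jeweller's bench. Stand it upright, round foot down and domed head up, on the face of the chuck in the middle of the three open jaws, then turn the chuck's barred sleeve clockwise (seen from above) as far as it will go, so that all three jaws hold the punch tight. Let go of everything, and leave the jar, the brick and the hammer where they are.

Things in the scene. Friction and masses are not known exactly. Their poses are not given: they have to be found in the camera images.
- punch: Loose steel doming punch, 110 mm long, about 0.45 kg, lying on its side, axis 16 mm above the bench. Origin: centre of its foot's flat end; z axis runs along it from foot to head. Along z: round foot 28 mm in diameter, 0 to 48 mm; square shank 32 x 32 mm (flats square to x and y), 47 to 95 mm; domed head 31 mm across, 95 to 110 mm. Centre of mass about 60 mm along.
- chuck: Round steel three-jaw chuck bolted to the bench face up, z axis up. Origin: centre of its underside, at bench height. Flange 112 mm in diameter, up to 12 mm high; turning sleeve 98 mm in diameter, 27 to 49 mm high; flat face 92 mm in diameter at 55 mm. The jaws slide on the face and reach up to 85 mm above the bench.
- face (a point): Centre of the chuck's flat face, 55 mm above the bench: the foot of the punch stands here.
- sleeve (a joint): Angle of the knurled sleeve in rad: 0 fully open, growing clockwise seen from above, end stop at 1.9; starts between 0 and 0.35. Each radian moves all three jaws 6.5 mm inwards; they meet the foot of a centred punch at about 1.4 and are tight at the stop. Stiff (0.3 Nm, some 0.4 Nm at the end); stays where it is left.
- bar_a (a point): Outer end of one of two round steel bars, 12 mm in diameter, that stick out level from the sleeve one on each side, 38 mm above the bench. The bar runs from here straight to the chuck's axis, 112 mm away; its free length is 63 mm. It starts on the robot's right of the chuck and swings past the robot's side as the sleeve closes.
- bar_b (a point): Outer end of the other bar, same sizes; it starts on the robot's left and swings past the far side.
- jaw0: One of three steel jaws 120 degrees apart, 16 mm wide, 57 to 85 mm above the bench. Origin: on the chuck's axis at bench height at sleeve angle 0. Its inner face is then 23 mm from the axis, 14 mm when it meets the foot. This one lies on the chuck's +x side.
- jaw1: Second jaw, the same, 120 degrees anticlockwise seen from above from jaw0.
- jaw2: Third jaw, the same, 240 degrees anticlockwise from jaw0.
- jar: Bystander: round lidded ceramic jar, 92 mm in diameter, 100 mm high, standing; origin at the centre of its underside.
- firebrick: Bystander: brick 100 x 150 x 50 mm, lying beyond the work; origin at the centre of its underside.
- hammer: Bystander: hammer 240 mm long lying on the bench along its x axis, handle towards -x.
Not all that is in view belongs to the job. There is more than one size of the punch; the job needs the largest.

How it is judged:
By the outcome, as a careful person would: the job done as asked, in the order asked, and still so for the second after the job is handed in, with the robot touching nothing.
It also fails if it takes over 58 s, if anything falls off the work surface, if the arm or the gripper's body presses on something with over 40 N, if the wrist force passes 120 N, or if a joint passes its speed limit or range.

ROBOT

A 7-joint arm with a two-finger parallel gripper is mounted at the origin on the work surface. World frame = base frame: x ahead of the robot, y to its left, z up, the work surface at z = 0. Lengths are in m, angles in rad, forces in N, time in s.
With the tool pointing down it reaches from about 0.425 to 0.925 m from the base axis. Payload 6.8 kg.
Tool frame: the origin (TCP) lies at the very end of the fingers, on their centre line; the grasp point (between the pads) lies behind it (ctrl.hold_point_z is the z of the grasp point in the tool frame, in m); z points along the fingers, y is the line along which they close (so a half turn about z gives the same grasp; the last joint's range is limited). The gripper opens to 88 mm and grips with 3 to 60 N. Pads are 20 mm wide; open, the fingers measure 115 mm over their backs; the gripper's body (75 mm by 178 mm) begins 61 mm behind the grasp point.
Start: joints at [1.211, 0.477, 0.022, 1.555, -0.011, 1.109, -0.083], TCP at [0.168, -0.654, 0.223] pointing down, gripper open.
Joint ranges: [-2.96, 2.96], [-0.34, 2.1], [-1.41, 1.46], [0.24, 2.44], [-1.37, 4.51], [0.17, 1.92], [-2.96, 2.96]. Speed limits (rad/s): [2.39, 2.39, 3.14, 3.14, 3.14, 3.14, 3.14].

INTERFACE

Orientations are given as a unit quaternion [x, y, z, w].
In Python, from plant import ctrl, cams gives the robot as it stands. The module is installed in compiled form; this text tells all that it offers.
- The arm moves only by the tool apply_moves, never from a script. Its argument "motion" is a list of rows, each a list of 5 numbers: the shift along the tool's x, y, z in units of 1 m (1.0 is 1 m), then the turn about the tool's z in units of pi rad (1.0 is pi rad), then the finger opening in mm, from 0 to 87.8. A call has 1 to 8 rows; each row is the pose to reach, as a shift and turn from the pose commanded when the call began, along the tool's axes at that moment, turning the shorter way round; what a row does not reach only later rows make up. A row lasts 1/12 s, in which the tool goes at most 41.7 mm and 7.16 degrees, less where a joint would pass 70% of its speed; a pose out of reach is approached as far as the arm can. A call with a number of a shift or a turn outside -1 to 1 is refused whole. A call with a gripper value outside its range is refused whole. The fingers move at their own pace and stop on an object; the grip force is fixed at half the most. Time passes only in rows, so rows that repeat a pose let the fingers close. It gives the time, the measured TCP pose, the force, the opening and the grip force at its end, in the units of the state.
- ctrl.sense(): the state, without advancing time (a new reading comes with each control period).
- cams.read_camera(name): name is "side" or "top"; returns a dict with "frame" (480x640x3 uint8, blue, green, red), "range_z" (480x640 float32, m along the optical axis (not along the pixel's ray), 0 where there is no reading), "K" (3x3 intrinsics, pixels), "dist" ([k1, k2, p1, p2, k3] as OpenCV has them; the pictures are not rectified), "position" and "orientation" of the camera in the world. Camera axes: x right, y up, looking along -z (the intrinsics and any distortion apply to the point x, -y, -z); pixel columns grow to the right and rows downward; lengths in m; the calibration is good to about 2 mm. A picture is of the moment at which its call begins.
- ctrl.finish_job(): hands the job in; it is judged then, once.
The state is a dict: "time": time; "joints": joint angles; "qvel": joint speeds; "tau": joint torques, N m; "tcp_pos": TCP position; "tool_rot": TCP orientation; "contact_force": force on the tool from outside, world axes, zero at the start; "wrist_torque": the same for the moment, N m; "finger_gap": finger opening in m; "grasp_force": force on a finger pad.
Only numpy, scipy, OpenCV 4.12 (cv2) and the standard library are available. Lean on these libraries where they do the work, as an engineer would, in place of code of your own. Each camera call takes 0.05 s, during which the arm holds its last target. There are 200 camera calls.

## Working session

There is one attempt and no reset: what is moved stays moved. The work goes in short steps, Python scripts to look and compute and a tool call to move; the robot and the scene stay as the last step left them, time stands still between calls to the robot, and variables do not carry over. Pictures are saved under pics/ and viewed, at most 13 in all, crops included, and the job is handed in when it is done.

Besides the shell and the picture viewer there is one more tool, called after "Request:" as name(argument=value, ...), one argument or row to a line, values as JSON. apply_moves: Moves the arm, as the interface text tells. Shifts and turns lie within -1 to 1; 1 stands for 1 m of shift or pi rad of turn. Its arguments: {"type":"object","properties":{"motion":{"type":"array"}},"required":["motion"]}

```bash
ls; mkdir -p pics; cat > h.py <<'E'
import numpy as np, cv2
from scipy.spatial.transform import Rotation as R
from plant import ctrl, cams
def snap(n):
    d=cams.read_camera(n); np.savez('last_%s.npz'%n,**{k:np.array(v) for k,v in d.items()}); return d
def load(n): return dict(np.load('last_%s.npz'%n))
def rays(d,uv):
    p=cv2.undistortPoints(np.array(uv,float).reshape(-1,1,2),d['K'],np.array(d['dist'],float)).reshape(-1,2)
    c=np.c_[p[:,0],-p[:,1],-np.ones(len(p))]
    return R.from_quat(d['orientation']).apply(c)
def at_z(d,uv,z):
    r=rays(d,uv); o=np.array(d['position']); return o+r*((z-o[2])/r[:,2])[:,None]
def by_depth(d,uv):
    uv=np.array(uv).reshape(-1,2); z=d['range_z'][uv[:,1].astype(int),uv[:,0].astype(int)]
    return np.array(d['position'])+rays(d,uv)*z[:,None]
def proj(d,X):
    c=R.from_quat(d['orientation']).inv().apply(np.atleast_2d(X)-d['position'])
    q=np.c_[c[:,0],-c[:,1],-c[:,2]]
    return cv2.projectPoints(q,np.zeros(3),np.zeros(3),d['K'],np.array(d['dist'],float))[0].reshape(-1,2)
E
python3 - <<'E'
from h import *
print(ctrl.sense(),ctrl.hold_point_z)
for n in('side','top'):
    d=snap(n); cv2.imwrite(f'pics/{n}0.png',d['frame']); print(n,d['position'],d['orientation'],d['K'],d['dist'])
E
```

```text
pics
{'time': 0.0, 'joints': array([ 1.21092185,  0.47778543,  0.02235223,  1.55639493, -0.01149743,
        1.10927256, -0.08307703]), 'qvel': array([-0.00075292,  0.00062199, -0.00037168,  0.00078249,  0.00088742,
        0.0001701 ,  0.00040672]), 'tau': array([-6.96825482e-04, -5.82865512e+01,  1.53485633e+00, -2.72613806e+01,
       -5.42161928e-02,  1.70482969e-02,  1.38074311e-04]), 'tcp_pos': array([ 0.16799631, -0.65317424,  0.22171565]), 'tool_rot': array([ 9.92084079e-01,  1.25572412e-01, -1.75547158e-04, -8.47972142e-04]), 'contact_force': array([-0.29263243,  0.76727736, -0.16465156]), 'wrist_torque': array([0.02342328, 0.03354976, 0.07269876]), 'grasp_force': 0.0, 'finger_gap': 0.08790710435529192} -0.0187
side [ 0.31527717 -0.80260958  0.87425445] [ 0.39669696 -0.07769411 -0.15636411  0.90119111] [[503.86721712   0.         326.24668189]
 [  0.         503.86721712 242.64900029]
 [  0.           0.           1.        ]] [0.03909736 0.         0.         0.         0.        ]
top [ 0.38924922 -0.0097701   1.3488522 ] [-0.06704892  0.05243109  0.70930651 -0.69974259] [[519.72707374   0.         307.42643357]
 [  0.         519.72707374 244.6483636 ]
 [  0.           0.           1.        ]] [-0.11994868  0.          0.          0.          0.        ]
```

View pics/top0.png

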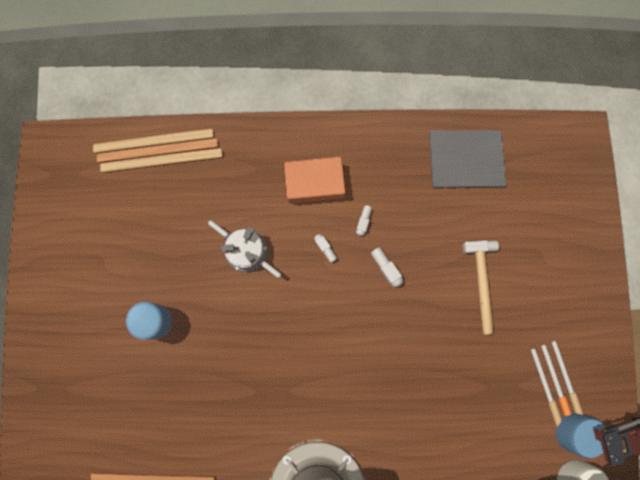

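View pics/side0.png

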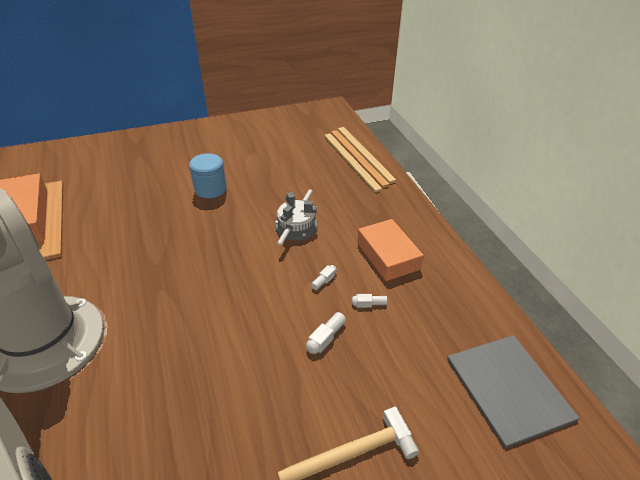

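The top view shows the chuck at about (244,249) with bars ending at (210,223) and (283,276). The largest punch runs from (376,252), the foot, to (399,283), the head. The side view shows the same punch with its foot at (340,318) and its head at (314,346). I'll enlarge both areas next.

```bash
python3 - <<'E'
from h import *
t=load('top');s=load('side')
def crop(f,x,y,w,h,k): return cv2.resize(f[y:y+h,x:x+w],None,fx=k,fy=k,interpolation=cv2.INTER_CUBIC)
a=crop(t['frame'],200,205,100,90,4); b=crop(t['frame'],350,230,100,60,4)
c=crop(s['frame'],265,180,100,90,4); e=crop(s['frame'],290,300,100,60,4)
cv2.imwrite('pics/crop.png',np.vstack([np.hstack([a[:360],c[:360]]),np.hstack([b,e])])) 
print(by_depth(t,[[244,249],[387,267],[381,258],[395,279],[283,276],[210,223]]).round(4))
print(at_z(t,[[387,267],[376,252],[399,283]],.016).round(4))
E
```

```text
[[ 0.6018  0.1767  0.0547]
 [ 0.5529 -0.1856  0.0358]
 [ 0.5773 -0.172   0.0289]
 [ 0.5224 -0.2056  0.0312]
 [ 0.538   0.0818 -0.0022]
 [ 0.6729  0.2674  0.0447]]
[[ 0.5554 -0.1883  0.016 ]
 [ 0.595  -0.1611  0.016 ]
 [ 0.5135 -0.2178  0.016 ]]
```

View pics/crop.png

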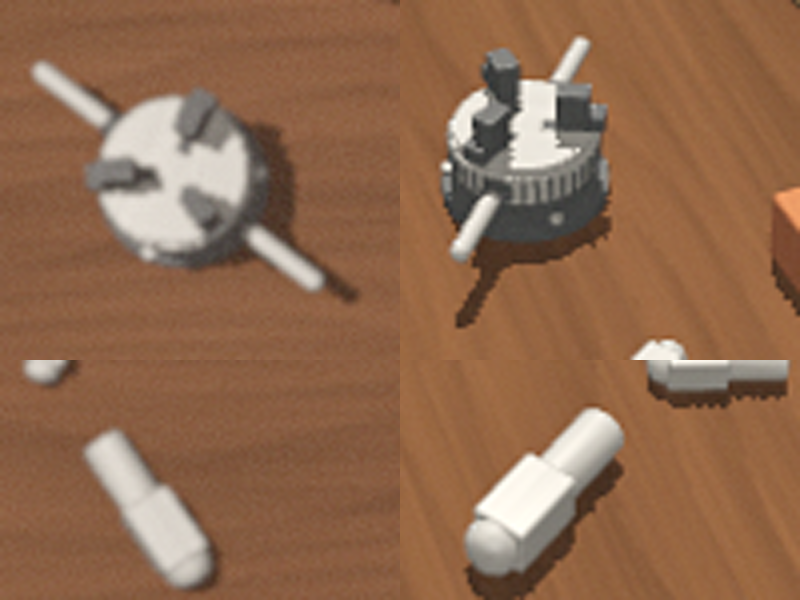

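The crop shows the punch's foot end at top pixel (376,249.5) and its head tip at (399,286). In the top view the bar ends are at (210.5,222.5) and (279,275.5), and in the side view at (310.8,190.5) and (279.5,243.8). I'll fit the punch silhouette in both cameras and cross-check the chuck position.

```bash
cat > fit.py <<'E'
from h import *
from scipy.optimize import minimize
def pts(segs):
    a=np.linspace(0,2*np.pi,24,endpoint=False)
    foot=[np.c_[14*np.cos(a),14*np.sin(a),0*a+z] for z in (0,48)]
    sq=[np.array([[i,j,z] for i in(-16,16) for j in(-16,16)],float) for z in(47,95)]
    head=[np.c_[15.5*np.cos(p)*np.cos(a),15.5*np.cos(p)*np.sin(a),95+15*np.sin(p)+0*a] for p in np.linspace(0,1.57,6)]
    return [np.vstack(q)/1000 for q in(foot,sq,head)]
P=pts(0)
def mask_model(d,x,y,yaw,roll=0):
    ax=np.array([np.cos(yaw),np.sin(yaw),0]); Rm=np.c_[np.cross([0,0,1],ax),[0,0,1],ax]
    m=np.zeros((960*2,1280*2),np.uint8)
    for q in P:
        uv=proj(d,q@Rm.T+[x,y,.016]); cv2.fillConvexPoly(m,cv2.convexHull(((uv+.5)*4).astype(np.int32)),255)
    return cv2.resize(m,(640,480),interpolation=cv2.INTER_AREA)/255.
def obs(d,c,r=45):
    f=d['frame'].astype(float); w=np.clip((f.min(2)-75)/60,0,1)
    k=np.zeros(w.shape); cv2.circle(k,c,r,1,-1); return w*k
if __name__=='__main__':
    t,s=load('top'),load('side'); O=[(t,obs(t,(388,268),27)),(s,obs(s,(326,333),34))]
    for use in(O,O[:1],O[1:]):
        f=lambda v:sum(np.abs(mask_model(d,*v)-o).sum() for d,o in use)
        b=minimize(f,[.595,-.161,-2.53],method='Nelder-Mead',options=dict(initial_simplex=[[.595,-.161,-2.53],[.605,-.161,-2.53],[.595,-.15,-2.53],[.595,-.161,-2.43]]))
        print(b.x.round(4),round(b.fun,1),[o.sum() for d,o in use])
    for d,uv,fc in((t,[[210.5,222.5],[279,275.5]],[243.5,248.5]),(s,[[310.75,190.5],[279.5,243.75]],[297,213])):
        p=at_z(d,uv,.038); print(p.round(4),p.mean(0).round(4),np.linalg.norm(p[0]-p[1]),np.arctan2(*(p[1]-p[0])[[1,0]]),at_z(d,[fc],.055).round(4))
E
python3 fit.py
```

```text
[ 0.5991 -0.156  -2.5471] 153.5 [np.float64(553.4333333333334), np.float64(742.0333333333333)]
[ 0.6011 -0.1569 -2.55  ] 28.1 [np.float64(553.4333333333334)]
[ 0.5982 -0.1561 -2.5542] 78.2 [np.float64(742.0333333333333)]
[[0.6757 0.2675 0.038 ]
 [0.535  0.0892 0.038 ]] [0.6054 0.1784 0.038 ] 0.22708879333544083 -2.2387224535394856 [[0.6031 0.1779 0.055 ]]
[[0.6766 0.2715 0.038 ]
 [0.5336 0.0891 0.038 ]] [0.6051 0.1803 0.038 ] 0.23177737313729488 -2.2357075858982123 [[0.6044 0.1692 0.055 ]]
```

```bash
cat >> h.py <<'E'
def plan(x,y,z,yaw=None):
    "shift (m, tool axes) and turn (pi units) from the measured pose to the target TCP pose; yaw = world angle of tool x"
    s=ctrl.sense(); r=R.from_quat(s['tool_rot']); d=r.inv().apply(np.array([x,y,z])-s['tcp_pos'])
    xx=r.apply([1,0,0]); c=np.arctan2(xx[1],xx[0]); t=0 if yaw is None else -(((yaw-c)+np.pi)%(2*np.pi)-np.pi)/np.pi
    print('shift',d.round(4),'turn',round(t,4),'| pos',s['tcp_pos'].round(4),'yaw',round(c,4),'tilt',r.apply([0,0,1]).round(4),'F',s['contact_force'].round(1),'gap',round(s['finger_gap'],4),'g',round(s['grasp_force'],1),'t',round(s['time'],2))
E
python3 -c "
from h import *
plan(.5295,-.2031,.13,.594)
print(at_z(load('top'),[[148,320]],.1))"
```

```text
shift [ 0.4622 -0.3457  0.0923] turn -0.1089 | pos [ 0.1681 -0.6532  0.2218] yaw 0.2519 tilt [-5.0e-04  1.5e-03 -1.0e+00] F [0.1 0.2 0.3] gap 0.0876 g 0.0 t 0.1
[[0.4230789  0.40436707 0.1       ]]
```

Request:
apply_moves(
  motion=[
    [0.462,-0.346,0.092,-0.109,87],
    [0.462,-0.346,0.092,-0.109,87],
    [0.462,-0.346,0.092,-0.109,87],
    [0.462,-0.346,0.092,-0.109,87],
    [0.462,-0.346,0.092,-0.109,87],
    [0.462,-0.346,0.092,-0.109,87],
    [0.462,-0.346,0.092,-0.109,87],
    [0.462,-0.346,0.092,-0.109,87],
  ],
)

```text
time: 0.77
tcp_pos: [0.3748, -0.3952, 0.1698]
tool_rot: [0.956, 0.293, -0.0, -0.0]
contact_force: [1.3, -0.2, 0.4]
finger_gap: 0.087
grasp_force: 0.0
```

```bash
python3 -c "
from h import *
plan(.5295,-.2031,.13,.594)"
```

```text
shift [ 0.2357 -0.0726  0.0397] turn -0.0 | pos [ 0.3748 -0.3952  0.1698] yaw 0.594 tilt [-3.e-04  2.e-04 -1.e+00] F [ 1.3 -0.2  0.4] gap 0.087 g 0.0 t 0.77
```

Request:
apply_moves(
  motion=[
    [0.2357,-0.0726,0.04,0,87],
    [0.2357,-0.0726,0.04,0,87],
    [0.2357,-0.0726,0.04,0,87],
    [0.2357,-0.0726,0.04,0,87],
    [0.2357,-0.0726,0.04,0,87],
    [0.2357,-0.0726,0.04,0,87],
    [0.2357,-0.0726,0.04,0,87],
    [0.2357,-0.0726,0.04,0,87],
  ],
)

```text
time: 1.43
tcp_pos: [0.53, -0.2016, 0.1295]
tool_rot: [0.955, 0.296, -0.0, -0.001]
contact_force: [-0.7, -0.9, -0.6]
finger_gap: 0.0869
grasp_force: 0.0
```

```bash
python3 -c "
from h import *
plan(.5295,-.2031,.006,.594)"
```

```text
shift [-0.0013  0.0012  0.1235] turn 0.0019 | pos [ 0.53   -0.2016  0.1295] yaw 0.6001 tilt [-7.0e-04  1.6e-03 -1.0e+00] F [-0.7 -0.9 -0.6] gap 0.0869 g 0.0 t 1.43
```

Request:
apply_moves(
  motion=[
    [-0.001,0.001,0.04,0.002,87],
    [-0.001,0.001,0.08,0.002,87],
    [-0.001,0.001,0.105,0.002,87],
    [-0.001,0.001,0.122,0.002,87],
    [-0.001,0.001,0.122,0.002,87],
    [-0.001,0.001,0.122,0.002,20],
    [-0.001,0.001,0.122,0.002,20],
    [-0.001,0.001,0.122,0.002,20],
  ],
)

```text
time: 2.1
tcp_pos: [0.5295, -0.2072, 0.0098]
tool_rot: [0.957, 0.289, 0.001, 0.001]
contact_force: [-0.3, -0.2, 0.3]
finger_gap: 0.0704
grasp_force: 0.0
```

Request:
apply_moves(
  motion=[
    [0,0,0,0,20],
    [0,0,0,0,20],
    [0,0,0,0,20],
    [0,0,0,0,20],
  ],
)

```text
time: 2.43
tcp_pos: [0.5288, -0.2063, 0.0087]
tool_rot: [0.957, 0.29, 0.0, 0.0]
contact_force: [0.4, 0.2, 0.1]
finger_gap: 0.0439
grasp_force: 0.0
```

```bash
python3 -c "
from h import *
plan(.5295,-.2031,.006,.594)"
```

```text
shift [ 0.0024 -0.0023  0.0027] turn -0.0019 | pos [ 0.5288 -0.2063  0.0087] yaw 0.588 tilt [ 7.e-04 -3.e-04 -1.e+00] F [0.4 0.2 0.1] gap 0.0439 g 0.0 t 2.43
```

Request:
apply_moves(
  motion=[
    [0.002,-0.002,0.003,-0.002,20],
    [0.002,-0.002,0.003,-0.002,20],
    [0.002,-0.002,0.003,-0.002,20],
    [0.002,-0.002,0.003,-0.002,20],
    [0.002,-0.002,0.003,-0.002,20],
    [0.002,-0.002,0.003,-0.002,20],
  ],
)

```text
time: 2.93
tcp_pos: [0.5289, -0.2032, 0.0049]
tool_rot: [0.956, 0.293, -0.0, -0.0]
contact_force: [0.4, 0.7, -3.0]
finger_gap: 0.0318
grasp_force: 29.8
```

```bash
python3 -c "
from h import *
plan(.5295,-.2031,.006,.594)"
```

```text
shift [ 0.0005  0.0002 -0.0011] turn 0.0002 | pos [ 0.5289 -0.2032  0.0049] yaw 0.5945 tilt [-5.e-04  3.e-04 -1.e+00] F [ 0.4  0.7 -3. ] gap 0.0318 g 29.8 t 2.93
```

Request:
apply_moves(
  motion=[
    [0.001,0,-0.006,0,20],
    [0.004,0,-0.012,0,20],
    [0.007,0,-0.019,0,20],
    [0.01,0,-0.026,0,20],
    [0.018,0,-0.038,0,20],
    [0.029,0,-0.048,0,20],
    [0.035,0,-0.053,0,20],
    [0.035,0,-0.053,0,20],
  ],
)

```text
time: 3.6
tcp_pos: [0.5609, -0.1826, 0.0602]
tool_rot: [0.956, 0.294, 0.002, 0.001]
contact_force: [-0.4, 0.2, -4.4]
finger_gap: 0.032
grasp_force: 29.8
```

```bash
python3 -c "
from h import *
plan(.5295,-.2031,.006,.594)
s=snap('side');x,y=proj(s,[.56,-.18,.05])[0].astype(int);print(x,y)
cv2.imwrite('pics/p1.png',cv2.resize(s['frame'][y-75:y+75,x-100:x+100],None,fx=4,fy=4))"
```

```text
shift [-0.0377 -0.0008  0.054 ] turn 0.0007 | pos [ 0.5609 -0.1826  0.0602] yaw 0.5962 tilt [ 0.0044 -0.     -1.    ] F [-0.4  0.2 -4.4] gap 0.032 g 29.8 t 3.6
327 319
```

View pics/p1.png

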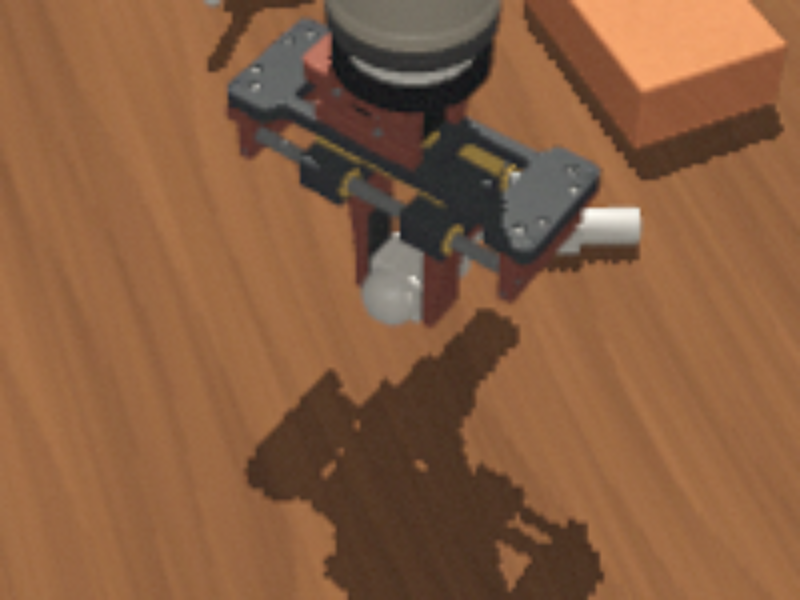

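The wrist reads −4.4 N, so the punch hangs entirely in the grip. In the crop its head shows between the fingers at (395,295) and it is still about level. It doesn't swing under this grip, so I'll lower it a little and see whether a smaller closing command reduces the grip force.

Request:
apply_moves(
  motion=[
    [0,0,0.012,0,29],
    [0,0,0.025,0,29],
    [0,0,0.025,0,29],
    [0,0,0.025,0,29],
  ],
)

```text
time: 3.98
tcp_pos: [0.5559, -0.1839, 0.0309]
tool_rot: [0.956, 0.293, -0.002, -0.001]
contact_force: [0.5, 0.5, -5.5]
finger_gap: 0.032
grasp_force: 29.8
```

Request:
apply_moves(
  motion=[
    [0,0,0,0,31],
    [0,0,0,0,31],
  ],
)

```text
time: 4.15
tcp_pos: [0.5581, -0.184, 0.0331]
tool_rot: [0.956, 0.293, -0.0, -0.0]
contact_force: [-0.3, 0.4, -5.0]
finger_gap: 0.0324
grasp_force: 29.8
```

Request:
apply_moves(
  motion=[
    [0,0,0,0,31.6],
  ],
)

```text
time: 4.23
tcp_pos: [0.5584, -0.184, 0.0334]
tool_rot: [0.956, 0.293, 0.0, 0.0]
contact_force: [-0.1, -0.2, -4.9]
finger_gap: 0.0322
grasp_force: 19.4
```

Request:
apply_moves(
  motion=[
    [0,0,0,0,31.6],
    [0,0,0,0,31.6],
  ],
)

```text
time: 4.4
tcp_pos: [0.5584, -0.184, 0.0335]
tool_rot: [0.956, 0.293, 0.0, 0.0]
contact_force: [1.1, 0.6, -4.2]
finger_gap: 0.0317
grasp_force: 19.4
```

Request:
apply_moves(
  motion=[
    [0,0,0,0,31.75],
    [0,0,0,0,31.75],
  ],
)

```text
time: 4.57
tcp_pos: [0.5585, -0.1838, 0.0335]
tool_rot: [0.956, 0.293, 0.0, 0.0]
contact_force: [0.2, 0.1, -4.8]
finger_gap: 0.0319
grasp_force: 8.6
```

```bash
python3 -c "
from h import *
plan(.5295,-.2031,.006,.594);print(ctrl.sense()['wrist_torque'])"
```

```text
shift [-0.0348 -0.0003  0.0275] turn 0.0001 | pos [ 0.5585 -0.1838  0.0335] yaw 0.5943 tilt [ 7.e-04 -0.e+00 -1.e+00] F [ 0.2  0.1 -4.8] gap 0.0319 g 8.6 t 4.57
[-0.0304178  -0.03030018 -0.06242377]
```

Request:
apply_moves(
  motion=[
    [0,0,0,0,31.79],
    [0,0,0,0,31.79],
    [0,0,0,0,31.79],
  ],
)

```text
time: 4.82
tcp_pos: [0.5583, -0.184, 0.0335]
tool_rot: [0.956, 0.293, 0.0, 0.0]
contact_force: [-1.5, -0.4, -2.2]
finger_gap: 0.032
grasp_force: 7.2
```

```bash
python3 -c "
from h import *
plan(.5295,-.2031,.006,.594);s=ctrl.sense();print(s['wrist_torque'],R.from_quat(s['tool_rot']).inv().apply(s['wrist_torque']))
s=snap('side');x,y=327,330
t=snap('top');u,v=proj(t,[.56,-.18,.05])[0].astype(int)
cv2.imwrite('pics/p2.png',np.hstack([cv2.resize(d['frame'][y-50:y+50,x-50:x+50],None,fx=4,fy=4) for d,x,y in((s,x,y),(t,u,v))]))"
```

```text
shift [-0.0346 -0.0003  0.0275] turn 0.0 | pos [ 0.5583 -0.184   0.0335] yaw 0.5941 tilt [ 4.e-04 -2.e-04 -1.e+00] F [-1.5 -0.4 -2.2] gap 0.032 g 7.2 t 4.82
[-0.10208576  0.10237363  0.03235049] [-0.02728655 -0.14196137 -0.03241652]
```

View pics/p2.png

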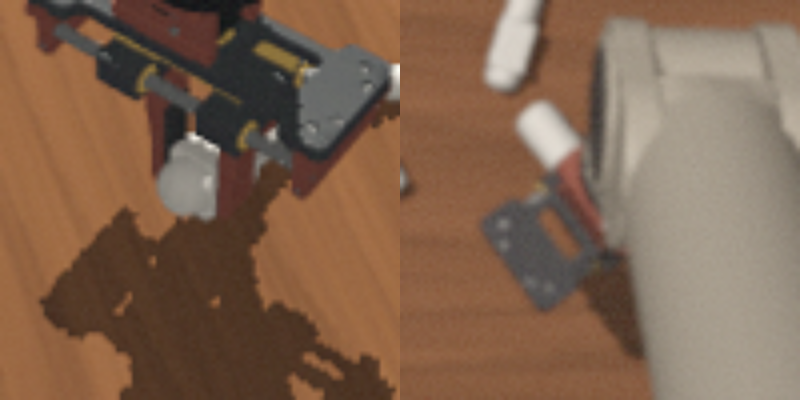

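The top crop (right panel) shows the foot out at (540,125), and the wrist load has dropped to −2.2 N. With about 7 N of grip the punch has pivoted until its foot touched the bench, so I'll continue along the arc with this light grip.

Request:
apply_moves(
  motion=[
    [0.003,0,-0.004,0,31.79],
    [0.006,0,-0.008,0,31.79],
    [0.009,0,-0.012,0,31.79],
    [0.012,0,-0.015,0,31.79],
    [0.018,0,-0.02,0,31.79],
    [0.024,0,-0.025,0,31.79],
    [0.029,0,-0.029,0,31.79],
    [0.029,0,-0.029,0,31.79],
  ],
)

```text
time: 5.58
tcp_pos: [0.5844, -0.1663, 0.0635]
tool_rot: [0.956, 0.294, 0.002, 0.0]
contact_force: [-0.0, 0.5, -5.0]
finger_gap: 0.032
grasp_force: 7.1
```

```bash
python3 -c "
from h import *
plan(.5583,-.184,.0335,.594)"
```

```text
shift [-0.0317 -0.      0.0299] turn 0.0006 | pos [ 0.5844 -0.1663  0.0635] yaw 0.5959 tilt [ 3.1e-03  4.0e-04 -1.0e+00] F [-0.   0.5 -5. ] gap 0.032 g 7.1 t 5.58
```

Request:
apply_moves(
  motion=[
    [0,0,0,0,31.82],
    [0,0,0,0,31.82],
    [0,0,0,0,31.82],
  ],
)

```text
time: 5.83
tcp_pos: [0.5822, -0.1677, 0.0621]
tool_rot: [0.956, 0.293, 0.0, -0.0]
contact_force: [0.8, 1.4, -3.8]
finger_gap: 0.032
grasp_force: 6.1
```

Request:
apply_moves(
  motion=[
    [0,0,0,0,31.84],
    [0,0,0,0,31.84],
  ],
)

```text
time: 6.0
tcp_pos: [0.5821, -0.1677, 0.0622]
tool_rot: [0.956, 0.293, 0.0, -0.0]
contact_force: [0.5, 0.6, -3.2]
finger_gap: 0.0318
grasp_force: 5.4
```

Request:
apply_moves(
  motion=[
    [0.005,0,-0.002,0,31.84],
    [0.01,0,-0.004,0,31.84],
    [0.014,0,-0.006,0,31.84],
    [0.019,0,-0.0075,0,31.84],
    [0.024,0,-0.009,0,31.84],
    [0.028,0,-0.01,0,31.84],
    [0.028,0,-0.01,0,31.84],
  ],
)

```text
time: 6.58
tcp_pos: [0.6069, -0.1509, 0.0728]
tool_rot: [0.956, 0.293, 0.001, 0.0]
contact_force: [-0.3, -0.1, 1.8]
finger_gap: 0.0318
grasp_force: 5.4
```

```bash
python3 -c "
from h import *
plan(.5821,-.1677,.0622,.594);s=ctrl.sense();print(R.from_quat(s['tool_rot']).inv().apply(s['wrist_torque']))
s=snap('side');x,y=proj(s,s_:=ctrl.sense()['tcp_pos'])[0].astype(int)
t=snap('top');u,v=proj(t,s_)[0].astype(int)
cv2.imwrite('pics/p3.png',np.hstack([cv2.resize(d['frame'][y-50:y+50,x-50:x+50],None,fx=4,fy=4) for d,x,y in((s,x,y),(t,u,v))]))"
```

```text
shift [-0.03   -0.      0.0105] turn 0.0005 | pos [ 0.6069 -0.1509  0.0728] yaw 0.5954 tilt [ 2.1e-03  4.0e-04 -1.0e+00] F [-0.3 -0.1  1.8] gap 0.0318 g 5.4 t 6.58
[ 0.13533137  0.01619572 -0.05243335]
```

View pics/p3.png

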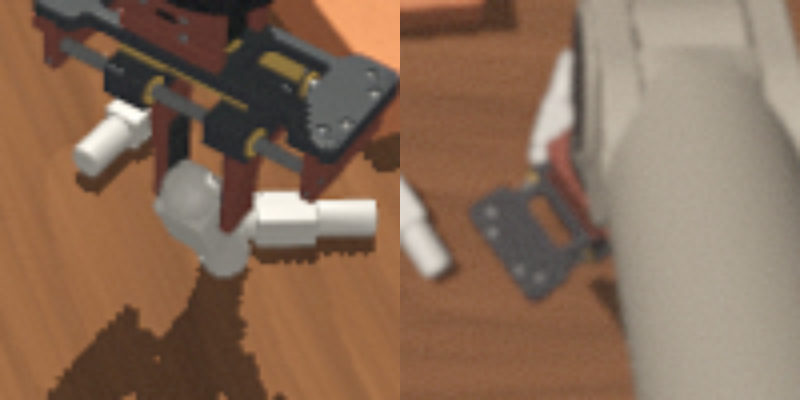

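The punch is now steeply tilted. In the left panel the head is at (190,195) and the foot is on the bench at (225,255). I'll finish the arc, then press lightly to level the foot.

Request:
apply_moves(
  motion=[
    [0.005,0,-0.0005,0,31.84],
    [0.01,0,-0.001,0,31.84],
    [0.015,0,-0.0012,0,31.84],
    [0.02,0,-0.001,0,31.84],
    [0.025,0,0,0,31.84],
    [0.03,0,0.001,0,31.84],
    [0.03,0,0.002,0,31.84],
  ],
)

```text
time: 7.27
tcp_pos: [0.6328, -0.1335, 0.071]
tool_rot: [0.956, 0.293, 0.002, 0.0]
contact_force: [0.2, 1.8, 9.0]
finger_gap: 0.0319
grasp_force: 6.1
```

```bash
python3 -c "
from h import *
plan(.6069,-.1509,.0728,.594);s=ctrl.sense();print(R.from_quat(s['tool_rot']).inv().apply(s['wrist_torque']))
s=snap('side');x,y=proj(s,s_:=ctrl.sense()['tcp_pos'])[0].astype(int)
cv2.imwrite('pics/p4.png',cv2.resize(s['frame'][y-50:y+50,x-50:x+50],None,fx=6,fy=6,interpolation=cv2.INTER_CUBIC))"
```

```text
shift [-0.0312 -0.0002 -0.0019] turn 0.0006 | pos [ 0.6328 -0.1335  0.071 ] yaw 0.5958 tilt [ 3.9e-03  9.0e-04 -1.0e+00] F [0.2 1.8 9. ] gap 0.0319 g 6.1 t 7.27
[0.29567425 0.38207786 0.04288734]
```

View pics/p4.png

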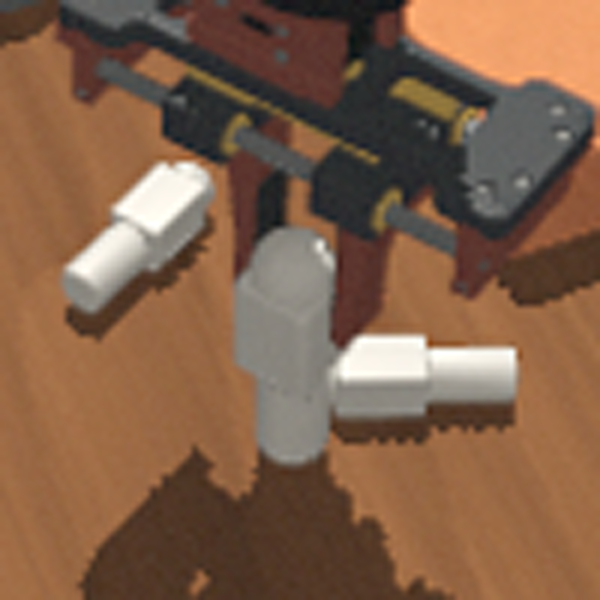

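The punch stands upright on the bench with its foot at (293,455) in the crop, and the pads sit off-centre towards its far side. I'll unload it, open slightly, measure its axis, then re-grip it centred.

Request:
apply_moves(
  motion=[
    [-0.001,0,-0.0015,0,31.84],
    [-0.002,0,-0.002,0,31.9],
    [-0.002,0,-0.002,0,34],
    [-0.002,0,-0.002,0,38],
    [-0.002,0,-0.002,0,44],
    [-0.002,0,-0.002,0,44],
  ],
)

```text
time: 7.82
tcp_pos: [0.6283, -0.1365, 0.072]
tool_rot: [0.956, 0.293, -0.0, -0.0]
contact_force: [0.6, 0.3, -0.1]
finger_gap: 0.0436
grasp_force: 0.0
```

```bash
python3 -c "
from h import *
plan(.6328,-.1335,.071,.594)
s=snap('side');p=ctrl.sense()['tcp_pos'];x,y=proj(s,p)[0].astype(int);print(x,y)
cv2.imwrite('pics/p5.png',cv2.resize(s['frame'][y-40:y+40,x-50:x+50],None,fx=8,fy=8-.5,interpolation=cv2.INTER_CUBIC))
for z in(.11,.071,.0): print(z,proj(s,[p[0],p[1],z]))"
```

```text
shift [0.0054 0.     0.001 ] turn -0.0 | pos [ 0.6283 -0.1365  0.072 ] yaw 0.5939 tilt [-5.e-04 -1.e-04 -1.e+00] F [ 0.6  0.3 -0.1] gap 0.0436 g 0.0 t 7.82
350 289
0.11 [[351.52487354 277.05017876]]
0.071 [[350.62622275 289.63524209]]
0.0 [[349.0992457  311.06325614]]
```

View pics/p5.png

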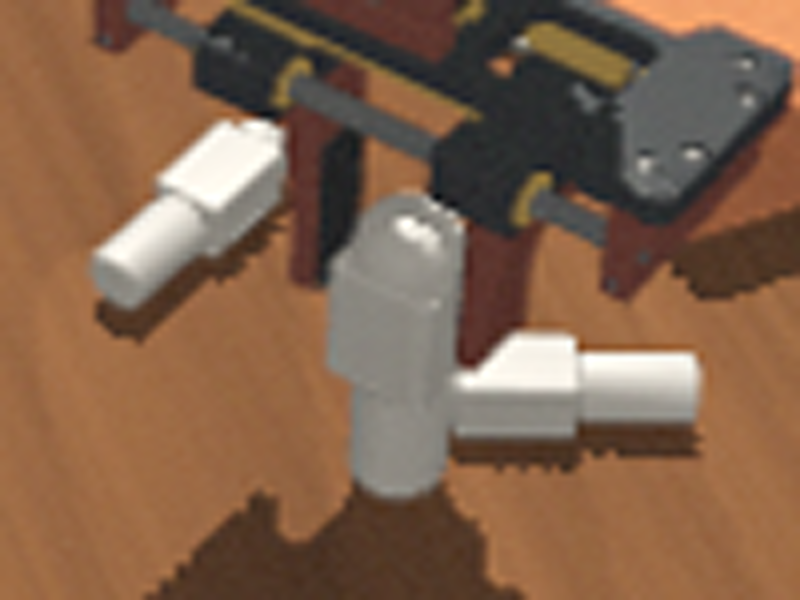

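The punch now stands free and upright. Its foot spans u 344.0 to 355.9, with its lowest edge at v 315.3 in the side image, and the dome's top is at about (350.6, 274.3).

```bash
python3 -c "
from h import *
from scipy.optimize import fsolve
s=load('side');a=np.linspace(0,6.283,60)
def circ(c,r,z): return proj(s,np.c_[c[0]+r*np.cos(a),c[1]+r*np.sin(a),0*a+z])
def f(c):
    q=circ(c,.014,0); return [(q[:,0].min()+q[:,0].max())/2-350+.0, q[:,1].max()-315.3]
c=fsolve(f,[.63,-.14]);print(c, np.ptp(circ(c,.014,0)[:,0]))
b=np.vstack([circ(c,.0155*np.cos(p),.095+.015*np.sin(p)) for p in np.linspace(0,1.57,8)]);print('dome top v pred',b[:,1].min(),b[:,0].min(),b[:,0].max())
p=ctrl.sense()['tcp_pos'];d=c-p[:2];x=np.array([np.cos(.594),np.sin(.594)]);print('along tool x,y',d@x,d@np.array([x[1],-x[0]]))"
```

```text
[ 0.63100018 -0.13545059] 12.46461938498328
dome top v pred 274.1467135943681 344.8158060836188 359.4375164454859
along tool x,y 0.002729892559628418 0.0006012307347761166
```

Request:
apply_moves(
  motion=[
    [0.0025,0.0005,0,0,38],
    [0.0025,0.0005,0,0,30],
    [0.0025,0.0005,0,0,25],
    [0.0025,0.0005,0,0,25],
    [0.0025,0.0005,0,0,25],
    [0.0025,0.0005,0,0,25],
  ],
)

```text
time: 8.37
tcp_pos: [0.6311, -0.1351, 0.0722]
tool_rot: [0.956, 0.293, 0.0, -0.0]
contact_force: [0.3, 1.1, -0.4]
finger_gap: 0.0318
grasp_force: 29.9
```

Request:
apply_moves(
  motion=[
    [0,0,-0.01,0,25],
    [0,0,-0.03,0,25],
    [0,0,-0.055,0,25],
    [0,0,-0.08,0,25],
    [0,0,-0.105,0,25],
    [0,0,-0.12,0,25],
    [0,0,-0.13,0,25],
    [0,0,-0.13,0,25],
  ],
)

```text
time: 9.03
tcp_pos: [0.6316, -0.1356, 0.2044]
tool_rot: [0.956, 0.293, 0.001, 0.001]
contact_force: [0.6, 0.5, -4.2]
finger_gap: 0.0315
grasp_force: 29.9
```

```bash
python3 -c "
from h import *
plan(.6047,.179,.202,.594)"
```

```text
shift [ 0.1538 -0.2758  0.0021] turn -0.0 | pos [ 0.6316 -0.1356  0.2044] yaw 0.5939 tilt [ 2.8e-03 -7.0e-04 -1.0e+00] F [ 0.6  0.5 -4.2] gap 0.0315 g 29.9 t 9.03
```

Request:
apply_moves(
  motion=[
    [0.015,-0.026,0,0,25],
    [0.035,-0.063,0,0,25],
    [0.055,-0.1,0,0,25],
    [0.076,-0.136,0,0,25],
    [0.096,-0.172,0,0,25],
    [0.116,-0.207,0,0,25],
    [0.136,-0.242,0,0,25],
    [0.15,-0.27,0,0,25],
  ],
)

```text
time: 9.7
tcp_pos: [0.6021, 0.1761, 0.2005]
tool_rot: [0.956, 0.294, -0.001, -0.001]
contact_force: [1.0, 0.8, -5.1]
finger_gap: 0.0318
grasp_force: 29.9
```

Request:
apply_moves(
  motion=[
    [0.002,-0.004,0,0,25],
    [0.002,-0.004,0,0,25],
    [0.002,-0.004,0,0,25],
  ],
)

```text
time: 9.95
tcp_pos: [0.6027, 0.1758, 0.2006]
tool_rot: [0.956, 0.293, -0.001, 0.001]
contact_force: [0.4, -1.3, -5.6]
finger_gap: 0.0319
grasp_force: 29.9
```

```bash
python3 -c "
from h import *
plan(.6047,.179,.135,.594)
s=snap('side');c=[.6047,.179];x,y=proj(s,c+[.1])[0].astype(int)
cv2.imwrite('pics/p6.png',cv2.resize(s['frame'][y-40:y+40,x-50:x+50],None,fx=8,fy=7.5,interpolation=cv2.INTER_CUBIC));print(x-50,y-40)
for z in (.055,.11,.13): print(z,proj(s,c+[z]))"
```

```text
shift [ 0.0037 -0.0016  0.0656] turn 0.0002 | pos [0.6027 0.1758 0.2006] yaw 0.5946 tilt [-0.0025 -0.0019 -1.    ] F [ 0.4 -1.3 -5.6] gap 0.0319 g 29.9 t 9.95
245 156
0.055 [[295.96361507 210.72588765]]
0.11 [[295.42230168 193.63303579]]
0.13 [[295.21675686 187.16425028]]
```

View pics/p6.png

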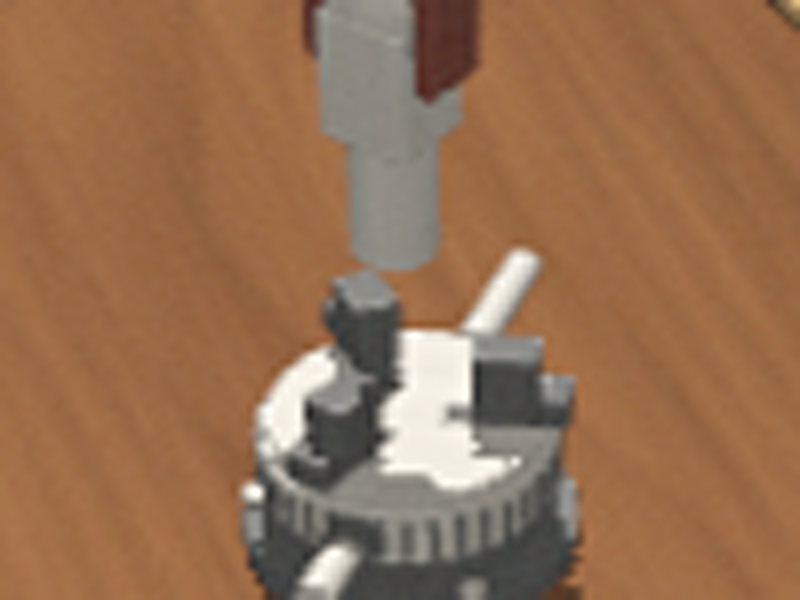

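The foot hangs vertical at crop (395,265), directly above the open jaws, and the face centre at about (412,415) agrees with the estimate to within 1–2 px. I'll centre it and lower it.

Request:
apply_moves(
  motion=[
    [0.0037,-0.0012,0,0,25],
    [0.0037,-0.0012,0.012,0,25],
    [0.0037,-0.0012,0.028,0,25],
    [0.0037,-0.0012,0.044,0,25],
    [0.0037,-0.0012,0.058,0,25],
    [0.0037,-0.0012,0.067,0,25],
    [0.0037,-0.0012,0.07,0,25],
    [0.0037,-0.0012,0.07,0,25],
  ],
)

```text
time: 10.67
tcp_pos: [0.6055, 0.1791, 0.131]
tool_rot: [0.956, 0.292, -0.001, 0.0]
contact_force: [-0.6, -1.2, -4.3]
finger_gap: 0.0315
grasp_force: 29.9
```

```bash
python3 -c "
from h import *
plan(.605,.1785,.127,.594)"
```

```text
shift [-0.0007  0.0002  0.004 ] turn -0.0002 | pos [0.6055 0.1791 0.131 ] yaw 0.5934 tilt [-1.8e-03 -7.0e-04 -1.0e+00] F [-0.6 -1.2 -4.3] gap 0.0315 g 29.9 t 10.67
```

Request:
apply_moves(
  motion=[
    [0,0,0.002,0,25],
    [0,0,0.0035,0,25],
    [0,0,0.0045,0,25],
    [0,0,0.0045,0,25],
    [0,0,0.0045,0,25],
  ],
)

```text
time: 11.08
tcp_pos: [0.606, 0.1799, 0.128]
tool_rot: [0.956, 0.293, 0.0, 0.0]
contact_force: [0.5, 0.1, -5.6]
finger_gap: 0.032
grasp_force: 29.9
```

```bash
python3 -c "
from h import *
plan(.605,.1785,.127,.594)"
```

```text
shift [-0.0017  0.0006  0.001 ] turn 0.0001 | pos [0.606  0.1799 0.128 ] yaw 0.5942 tilt [ 6.e-04  1.e-04 -1.e+00] F [ 0.5  0.1 -5.6] gap 0.032 g 29.9 t 11.08
```

Request:
apply_moves(
  motion=[
    [-0.0015,0.0005,0.0005,0,25],
    [-0.0015,0.0005,0.001,0,25],
    [-0.0015,0.0005,0.0015,0,25],
    [-0.0015,0.0005,0.0015,0,25],
    [-0.0015,0.0005,0.0015,0,25],
  ],
)

```text
time: 11.5
tcp_pos: [0.6052, 0.1787, 0.1272]
tool_rot: [0.956, 0.293, 0.0, 0.0]
contact_force: [-2.3, -0.7, 5.7]
finger_gap: 0.0317
grasp_force: 29.9
```

```bash
python3 -c "
from h import *
plan(.605,.1785,.127,.594)"
```

```text
shift [-0.0003  0.      0.0002] turn 0.0 | pos [0.6052 0.1787 0.1272] yaw 0.5941 tilt [ 9.e-04  0.e+00 -1.e+00] F [-2.3 -0.7  5.7] gap 0.0317 g 29.9 t 11.5
```

Request:
apply_moves(
  motion=[
    [0,0,0,0,31.7],
    [0,0,-0.0005,0,31.85],
    [0,0,-0.0005,0,32.5],
    [0,0,-0.0005,0,36],
    [0,0,-0.0005,0,45],
    [0,0,-0.0005,0,55],
    [0,0,-0.0005,0,60],
    [0,0,-0.0005,0,60],
  ],
)

```text
time: 12.17
tcp_pos: [0.6049, 0.1787, 0.1266]
tool_rot: [0.956, 0.293, 0.0, -0.0]
contact_force: [0.8, -0.1, -0.2]
finger_gap: 0.0578
grasp_force: 0.0
```

Request:
apply_moves(
  motion=[
    [0,0,0,0,70],
    [0,0,-0.02,0,70],
    [0,0,-0.05,0,70],
    [0,0,-0.08,0,70],
    [0,0,-0.1,0,70],
    [0,0,-0.1,0,70],
  ],
)

```text
time: 12.67
tcp_pos: [0.6074, 0.1798, 0.2319]
tool_rot: [0.956, 0.293, 0.004, -0.0]
contact_force: [0.2, 0.6, 0.8]
finger_gap: 0.07
grasp_force: 0.0
```

```bash
python3 -c "
from h import *
s=snap('side');c=[.605,.1787];x,y=proj(s,c+[.1])[0].astype(int)
cv2.imwrite('pics/p7.png',cv2.resize(s['frame'][y-40:y+50,x-50:x+50],None,fx=8,fy=6.6,interpolation=cv2.INTER_CUBIC));print(x-50,y-40)
A=np.array(c);
for r in (.1,):
  a=-2.238; plan(*(A+r*np.array([np.cos(a),np.sin(a)])),.23,a+np.pi)"
```

```text
245 156
shift [-0.0967  0.0302 -0.0011] turn -0.0985 | pos [0.6063 0.1793 0.2294] yaw 0.5941 tilt [ 0.0049  0.0016 -1.    ] F [-0.   0.3 -0.9] gap 0.0701 g 0.0 t 12.72
```

View pics/p7.png

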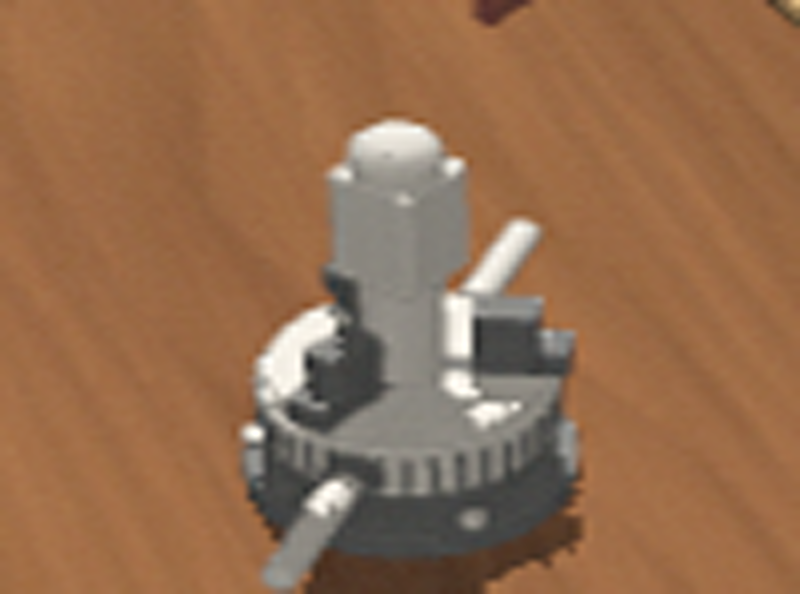

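The punch stands upright in the middle of the jaws, with its dome at (395,140) and bar_a's end at (280,580). Next I'll straddle bar_a with the fingers.

Request:
apply_moves(
  motion=[
    [-0.03,0.01,0,-0.03,50],
    [-0.06,0.02,0,-0.06,40],
    [-0.097,0.03,0,-0.0985,40],
    [-0.097,0.03,0.01,-0.0985,40],
    [-0.097,0.03,0.05,-0.0985,40],
    [-0.097,0.03,0.085,-0.0985,40],
    [-0.097,0.03,0.1,-0.0985,40],
    [-0.097,0.03,0.1,-0.0985,40],
  ],
)

```text
time: 13.38
tcp_pos: [0.5376, 0.0983, 0.1218]
tool_rot: [0.9, 0.436, -0.004, -0.001]
contact_force: [0.0, -0.2, -0.1]
finger_gap: 0.0402
grasp_force: 0.0
```

```bash
cat > ap.py <<'E'
from h import *
import sys
A=np.array([.605,.1787])
def bar(a,z=.022,r=.1): plan(*(A+r*np.array([np.cos(a),np.sin(a)])),z,a+np.pi)
if __name__=='__main__':
    s=ctrl.sense();v=s['tcp_pos'][:2]-A;F=s['contact_force'][:2];u=v/np.hypot(*v)
    print('angle',np.arctan2(v[1],v[0]),'r',np.hypot(*v),'Ftan(ccw)',F@[-u[1],u[0]],'Frad',F@u)
    for a in sys.argv[1:]: bar(float(a))
E
python3 ap.py -2.237
```

```text
angle -2.268228343184707 r 0.10488927139892554 Ftan(ccw) 0.14068726063554698 Frad 0.13234991996096782
shift [0.0055 0.0038 0.0997] turn -0.0004 | pos [0.5376 0.0983 0.1218] yaw 0.9033 tilt [-0.0089 -0.0019 -1.    ] F [ 0.  -0.2 -0.1] gap 0.0402 g 0.0 t 13.38
```

Request:
apply_moves(
  motion=[
    [0.002,0.002,0,0,40],
    [0.002,0.002,0.03,0,40],
    [0.002,0.002,0.06,0,40],
    [0.002,0.002,0.085,0,40],
    [0.002,0.002,0.098,0,40],
    [0.002,0.002,0.1,0,30],
    [0.002,0.002,0.1,0,24],
    [0.002,0.002,0.1,0,18],
  ],
)

```text
time: 14.05
tcp_pos: [0.5456, 0.1003, 0.0283]
tool_rot: [0.9, 0.437, 0.001, 0.0]
contact_force: [-0.2, -0.2, -0.1]
finger_gap: 0.024
grasp_force: 0.0
```

Request:
apply_moves(
  motion=[
    [0,0,0,0,18],
    [0,0,0,0,18],
  ],
)

```text
time: 14.22
tcp_pos: [0.5453, 0.1, 0.0282]
tool_rot: [0.9, 0.437, 0.001, 0.0]
contact_force: [-0.5, -0.3, -0.5]
finger_gap: 0.0182
grasp_force: 0.0
```

```bash
python3 ap.py -2.237
```

```text
angle -2.2199778246025836 r 0.09875942558453404 Ftan(ccw) -0.23672088914160463 Frad 0.5854758478070134
shift [-0.0013 -0.0017  0.0062] turn -0.0004 | pos [0.5453 0.1    0.0282] yaw 0.9034 tilt [ 2.6e-03  5.0e-04 -1.0e+00] F [-0.5 -0.3 -0.5] gap 0.0182 g 0.0 t 14.22
```

Request:
apply_moves(
  motion=[
    [-0.001,-0.001,0.003,0,18],
    [-0.001,-0.001,0.006,0,18],
    [-0.001,-0.001,0.006,0,18],
  ],
)

```text
time: 14.47
tcp_pos: [0.5423, 0.0995, 0.0204]
tool_rot: [0.9, 0.437, -0.0, -0.0]
contact_force: [0.4, -0.1, 0.3]
finger_gap: 0.0183
grasp_force: 0.0
```

Request:
apply_moves(
  motion=[
    [0.0004,-0.0087,0,0.0278,18],
    [0.0015,-0.0174,0,0.0556,18],
    [0.0034,-0.0259,0,0.0833,18],
    [0.006,-0.0342,0,0.1111,18],
    [0.0094,-0.0423,0,0.1389,18],
    [0.0134,-0.05,0,0.1667,18],
    [0.0181,-0.0574,0,0.1944,18],
    [0.0234,-0.0643,0,0.2222,18],
  ],
)

```text
time: 15.13
tcp_pos: [0.5057, 0.1563, 0.0203]
tool_rot: [0.995, 0.1, -0.001, 0.001]
contact_force: [-0.1, -3.8, 0.4]
finger_gap: 0.018
grasp_force: 1.7
```

```bash
python3 ap.py -2.95
```

```text
angle -2.9198350016151497 r 0.10178366180829873 Ftan(ccw) 3.6728414574624737 Frad 0.9148445234888626
shift [ 0.0018 -0.0031 -0.0017] turn 0.0027 | pos [0.5057 0.1563 0.0203] yaw 0.2002 tilt [-0.0019 -0.0024 -1.    ] F [-0.1 -3.8  0.4] gap 0.018 g 1.7 t 15.13
```

Request:
apply_moves(
  motion=[
    [0.001,-0.0087,0,0.0278,18],
    [0.0025,-0.0174,0,0.0556,18],
    [0.0044,-0.0259,0,0.0833,18],
    [0.007,-0.0342,0,0.1111,18],
    [0.0104,-0.0423,0,0.1389,18],
    [0.0144,-0.05,0,0.1667,18],
    [0.0191,-0.0574,0,0.1944,18],
    [0.0244,-0.0643,0,0.2222,18],
  ],
)

```text
time: 15.8
tcp_pos: [0.5151, 0.2246, 0.0198]
tool_rot: [0.969, -0.246, -0.002, 0.002]
contact_force: [-4.0, -1.7, 1.2]
finger_gap: 0.0178
grasp_force: 2.1
```

```bash
python3 ap.py -3.65
```

```text
angle 2.669421869235508 r 0.10099982709572167 Ftan(ccw) 3.3773903618580747 Frad 2.8070284840893267
shift [ 0.001  -0.0036 -0.0022] turn 0.0037 | pos [0.5151 0.2246 0.0198] yaw -0.4967 tilt [-0.0048 -0.0028 -1.    ] F [-4.  -1.7  1.2] gap 0.0178 g 2.1 t 15.8
```

Request:
apply_moves(
  motion=[
    [0.0006,-0.0052,0,0.0167,18],
    [0.001,-0.0105,0,0.0333,18],
    [0.0017,-0.0156,0,0.05,18],
    [0.0027,-0.0208,0,0.0667,18],
  ],
)

```text
time: 16.13
tcp_pos: [0.5267, 0.2418, 0.0197]
tool_rot: [0.939, -0.345, -0.002, 0.002]
contact_force: [-4.8, -2.0, 2.4]
finger_gap: 0.0186
grasp_force: 2.5
```

```bash
python3 ap.py -3.85
```

```text
angle 2.463365388231505 r 0.10052961536315044 Ftan(ccw) 4.566203420149554 Frad 2.5460300518227843
shift [ 0.0005 -0.003  -0.0024] turn 0.0013 | pos [0.5267 0.2418 0.0197] yaw -0.7042 tilt [-0.0058 -0.0028 -1.    ] F [-4.8 -2.   2.4] gap 0.0186 g 2.5 t 16.13
```

Request:
apply_moves(
  motion=[
    [0.0004,-0.0052,-0.001,0.0167,18],
    [0.0007,-0.0105,-0.001,0.0333,18],
    [0.0014,-0.0156,-0.001,0.05,18],
    [0.0024,-0.0208,-0.001,0.0667,18],
  ],
)

```text
time: 16.47
tcp_pos: [0.5353, 0.2497, 0.0194]
tool_rot: [0.897, -0.442, -0.007, 0.01]
contact_force: [-30.3, -22.5, 30.4]
finger_gap: 0.0184
grasp_force: 19.1
```

```bash
python3 ap.py -4.05
```

```text
angle 2.3469241970539163 r 0.09949319703395645 Ftan(ccw) 37.346447507471815 Frad 5.140235873902665
shift [-0.0012 -0.0112 -0.0029] turn -0.0021 | pos [0.5353 0.2497 0.0194] yaw -0.915 tilt [-0.0212 -0.0128 -0.9997] F [-30.3 -22.5  30.4] gap 0.0184 g 19.1 t 16.47
```

At the stop: the tangential force jumped to 37 N and the bar stopped at about −3.92 rad, roughly 1.68 rad of travel. I'll back off, open the fingers and lift away.

Request:
apply_moves(
  motion=[
    [0,0.007,0,-0.006,20],
    [0,0.0095,0,-0.006,24],
    [0,0.0095,0,-0.006,30],
    [0,0.0095,0,-0.006,34],
    [0,0.0095,0,-0.006,34],
  ],
)

```text
time: 16.88
tcp_pos: [0.538, 0.2521, 0.022]
tool_rot: [0.902, -0.432, 0.0, -0.001]
contact_force: [-0.4, -0.2, 0.3]
finger_gap: 0.0339
grasp_force: 0.0
```

```bash
python3 ap.py -3.92
```

```text
angle 2.3106375824625327 r 0.09933502799073603 Ftan(ccw) 0.45551396624327584 Frad 0.10538763872990561
shift [-0.0002  0.0053 -0.0001] turn -0.0363 | pos [0.538  0.2521 0.022 ] yaw -0.8924 tilt [ 1.e-03  9.e-04 -1.e+00] F [-0.4 -0.2  0.3] gap 0.0339 g 0.0 t 16.88
```

Request:
apply_moves(
  motion=[
    [0,0.002,-0.02,0,40],
    [0,0.002,-0.055,0,40],
    [0,0.002,-0.095,0,40],
    [0,0.002,-0.135,0,40],
    [0,0.002,-0.175,0,40],
    [-0.02,0.002,-0.2,0,40],
    [-0.03,0.002,-0.22,0,40],
    [-0.03,0.002,-0.22,0,40],
  ],
)

```text
time: 17.55
tcp_pos: [0.518, 0.2776, 0.2466]
tool_rot: [0.903, -0.43, 0.001, -0.004]
contact_force: [-0.2, 1.0, -0.1]
finger_gap: 0.0402
grasp_force: 0.0
```

```bash
python3 -c "
from h import *
plan(.5,.2,.24)
s=snap('side');t=snap('top');c=[.605,.1787];x,y=proj(s,c+[.09])[0].astype(int);u,v=proj(t,c+[.06])[0].astype(int)
cv2.imwrite('pics/p8.png',np.hstack([cv2.resize(d['frame'][y-50:y+50,x-50:x+50],None,fx=4,fy=4,interpolation=cv2.INTER_CUBIC) for d,x,y in((s,x,y),(t,u,v))]))
print(x-50,y-50,proj(s,c+[.165]),proj(s,c+[.055]))"
```

```text
shift [0.0489 0.0629 0.006 ] turn 0 | pos [0.518  0.2776 0.2466] yaw -0.8891 tilt [ 0.006   0.0063 -1.    ] F [-0.2  1.  -0.1] gap 0.0402 g 0.0 t 17.55
245 150 [[294.99944524 175.54230039]] [[296.1092057  210.77100668]]
```

View pics/p8.png

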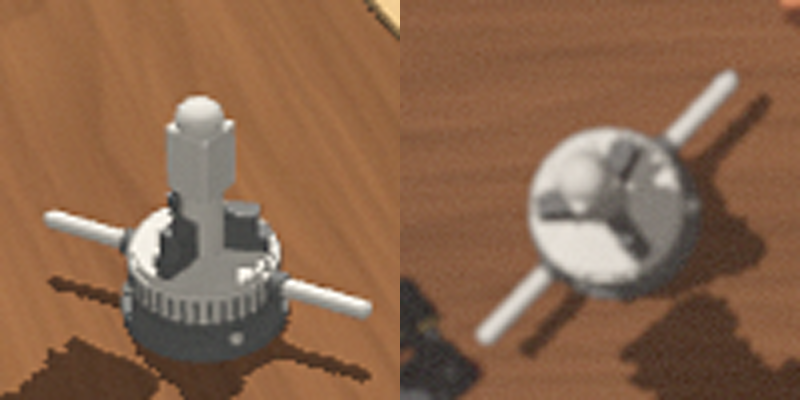

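The final view shows the punch upright with all three jaws closed on its foot, the bars swung round (ends at (730,77) and (485,340) in the top panel), and the gripper clear. I'll hand the job in.

```bash
python3 -c "
from plant import ctrl
print(ctrl.finish_job())"
```

```text
the job is handed in; nothing more can be done
None
```

The punch stands upright on the chuck face with the sleeve turned clockwise to its stop, all three jaws closed on its foot, the gripper clear, and the jar, brick and hammer left alone; I handed the job in at about 17.6 s and no verdict came back.

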